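Slide the bowl's ware board into the low drying rack

ROBOT

A 6-joint arm with a two-finger parallel gripper is mounted at the origin on the work surface. World frame = base frame: x ahead of the robot, y to its left, z up, the work surface at z = 0. Lengths are in m, angles in rad, forces in N, time in s.
With the tool pointing down it reaches from about 0.3 to 0.775 m from the base axis. Payload 14.6 kg.
Tool frame: the origin (TCP) lies at the very end of the fingers, on their centre line; the grasp point (between the pads) lies 19 mm behind it (ctrl.hold_point_z is the distance from the TCP to the grasp point, in m); x points along the fingers, y is the direction in which the jaws open and shut, and the axes are right-handed (so a half turn about x gives the same grasp; the last joint's range is limited). The gripper opens to 94 mm and grips with 3 to 60 N. Pads are 16 mm wide; open, the fingers measure 119 mm over their backs; the gripper's body (75 mm by 177 mm) begins 78 mm behind the grasp point.
Start: joints at [1.177, 0.3, 1.521, -0, 1.321, -0.067], TCP at [0.177, 0.521, 0.205] pointing down, gripper open.
Joint ranges: [-3.03, 3.03], [-0.79, 2.21], [0.23, 2.52], [-1.04, 4.18], [0, 3.07], [-2.55, 2.55]. Speed limits (rad/s): [2.22, 2.22, 2.57, 3.14, 3.14, 3.14].

INTERFACE

Orientations are given as [roll, pitch, yaw] about the fixed x, y, z axes, in that order (R = Rz(yaw) Ry(pitch) Rx(roll)).
In Python, from station import get_obs, camera, ticket, ctrl gives the robot as it stands.
- The arm moves only by the tool step_arm, never from a script. Its argument "motion" is a list that holds one entry, the list of rows, each a list of 6 numbers: the shift along the tool's x, y, z in m, then the turn, a rotation vector about the tool's x, y, z in degrees. A call has 1 to 12 rows; each row shifts and turns the commanded pose from where the row before left it, along the tool's axes as they then stand; what a row does not reach is not made up. A row lasts 1/8 s, in which the tool goes at most 62.5 mm and 10.7 degrees, less where a joint would pass 70% of its speed; a pose out of reach is approached as far as the arm can. A call is refused whole if a number of a shift passes 0.0625 or a number of a turn 10.7, either way. A call with a gripper value outside its range is refused whole. "fingers" is the finger opening in m, from 0 to 0.094, set as the call begins (left out, the last holds). The fingers move at their own pace and stop on an object; "squeeze" is the grip in N (left out, the last holds). Time passes only in rows, so rows that do not move let the fingers close. It gives the time, the measured TCP pose, the force and the opening at its end, in the units of the state.
- get_obs(): the state, without advancing time (a new reading comes with each control period).
- camera(name): name is "scene" or "top" or "wrist"; returns a dict with "pixels" (400x640x3 uint8, red, green, blue), "fx", "fy", "cx", "cy" (pixels), "k1" (the pictures are not rectified: a ray, as slopes to the right and down, at radius r is drawn at 1 + k1 r^2 times it, then the intrinsics apply), "extrinsics" (4x4, takes a point from world to camera coordinates); the wrist camera has in their place "T_tool_cam" (4x4, takes a point from camera to tool coordinates, whose origin is the TCP and whose axes are the tool frame's). Camera axes: x right, y up, looking along -z (the intrinsics and any distortion apply to the point x, -y, -z); pixel columns grow to the right and rows downward; lengths in m; the calibration is good to about 2 mm. A picture is of the moment at which its call begins: read the wrist's pose just before it. There is no depth.
- ticket.hand_in(): hands the job in, once; it reports no verdict.
The state is a dict: "time_s": time; "qpos": joint angles; "joint_vel": joint speeds; "tau": joint torques, N m; "ee_pos": TCP position; "eef_rot": TCP orientation; "force": force on the tool from outside, world axes, zero at the start; "moment": the same for the moment, N m; "grip_width": finger opening in m.
Only numpy, scipy, OpenCV 4.12 (cv2) and the standard library are available. Lean on these libraries where they do the work, as an engineer would, in place of code of your own. Each camera call takes 0.05 s, during which the arm holds its last target.

TASK

Slide the ware board that carries the squat clay bowl along the table and in under the low shelf of the drying rack, straight and fully home, so that its far edge is up at the red stop bar. Never lift the board, keep the bowl standing on it where it is, and leave the other board, with the tall vase that is too high for the rack, where it stands.

Things in the scene. Friction and masses are not known exactly. Their poses are not given: they have to be found in the camera images.
- ware_board: Loose pale plywood board, 200 (x) x 110 (y) x 15 mm, 0.35 kg, flat on the table (z = 0), carrying the bowl. Origin: centre of its underside; x along its length to its far edge, z up. A dark upright grip post, 30 (x) x 24 (y) mm, stands on it, centred at x = -80 mm, y = 0, up to z = 103 mm. Pinched across y by this post, the board slides and turns with the gripper.
- bowl: Squat round terracotta bowl, 86 mm across the rim, 62 mm high, 0.22 kg, loose, standing on the ware board 30 mm ahead (+x) of the board's centre; its rim is 77 mm above the table. Origin: centre of its underside, z up.
- rack: Fixed wooden rack, 225 (y) x 170 (x) mm. Origin: on the table at the middle of its bay's mouth; x points into the bay, z up. Bay 165 mm wide, open in front, table as floor. Slatted shelf over it from x = 0: underside z = 110 mm, top 125 mm, fixed pots on it to z = 185 mm at x over 90 mm. Red stop bar, near face at x = 125 mm: board fully home has its origin at x = 25 mm, its post 55 mm before the mouth.
- vase_board: Bystander: a board of the same size, axes and grip post, but with a tall terracotta vase, 84 mm across and reaching 165 mm above the table, stuck on it at x = 30 mm. 0.9 kg, loose on the table. Origin: centre of the board's underside.
Not all that is in view belongs to the job. What is meant by the bowl is not green, purple or yellow, and is the larger of those in its own colour.

How it is judged:
By the outcome, as a careful person would: the job done as asked, in the order asked, and still so for the second after the job is handed in, with the robot touching nothing.
It also fails if it takes over 45 s, if anything falls off the work surface, if the arm or the gripper's body presses on something with over 40 N, if the wrist force passes 120 N, or if a joint passes its speed limit or range.

## Working session

There is one attempt and no reset: what is moved stays moved. The work goes in short steps, Python scripts to look and compute and a tool call to move; the robot and the scene stay as the last step left them, time stands still between calls to the robot, and variables do not carry over. Pictures are saved under pics/ and viewed, and the job is handed in when it is done.

Besides the shell and the picture viewer there is one more tool, called after "Request:" as name(argument=value, ...), one argument or row to a line, values as JSON. step_arm: Moves the arm, as the interface text tells. Its arguments: {"type":"object","properties":{"motion":{"type":"array","items":{"type":"array","items":{"type":"array","items":{"type":"number"}}}},"fingers":{"type":"number"},"squeeze":{"type":"number"}},"required":["motion"]}

```bash
ls; mkdir -p pics
python3 - <<'E'
from station import get_obs,camera,ctrl
import cv2,numpy as np
o=get_obs();print(o['time_s'],o['ee_pos'],o['eef_rot'],o['grip_width'],ctrl.hold_point_z)
for n in("scene","top","wrist"):
    c=camera(n);cv2.imwrite(f"pics/{n}0.png",c["pixels"][:,:,::-1])
    print(n,{k:np.round(v,4).tolist() for k,v in c.items() if k!="pixels"})
E
```

```text
pics
0.0 [0.17644162 0.52066454 0.20487042] [-1.6235891   1.56964683 -1.95030178] 0.09374024509197772 0.0188
scene {'fx': 479.8079, 'fy': 479.8079, 'cx': 320.901, 'cy': 206.5856, 'k1': -0.0123, 'extrinsics': [[0.5132, 0.8581, -0.014, -0.2491], [-0.6832, 0.4184, 0.5984, 0.3441], [0.5194, -0.2976, 0.801, -1.3598], [0.0, 0.0, 0.0, 1.0]]}
top {'fx': 366.4037, 'fy': 366.4037, 'cx': 321.8421, 'cy': 198.7107, 'k1': -0.0413, 'extrinsics': [[-0.0017, -0.9999, 0.0117, -0.035], [0.9953, -0.0005, 0.097, -0.4975], [-0.097, 0.0118, 0.9952, -0.9165], [0.0, 0.0, 0.0, 1.0]]}
wrist {'fx': 290.6853, 'fy': 290.6853, 'cx': 321.2024, 'cy': 202.5327, 'k1': -0.0539, 'T_tool_cam': [[-0.0004, 0.2385, -0.9711, -0.1794], [1.0, 0.0013, -0.0001, -0.0002], [0.0012, -0.9711, -0.2385, -0.0674], [0.0, 0.0, 0.0, 1.0]]}
```

View pics/top0.png

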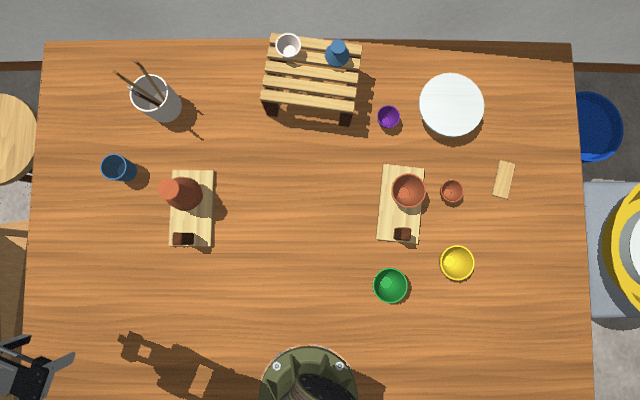

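View pics/scene0.png

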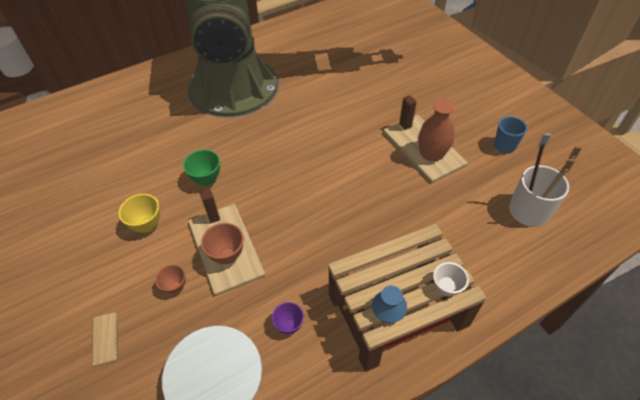

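View pics/wrist0.png

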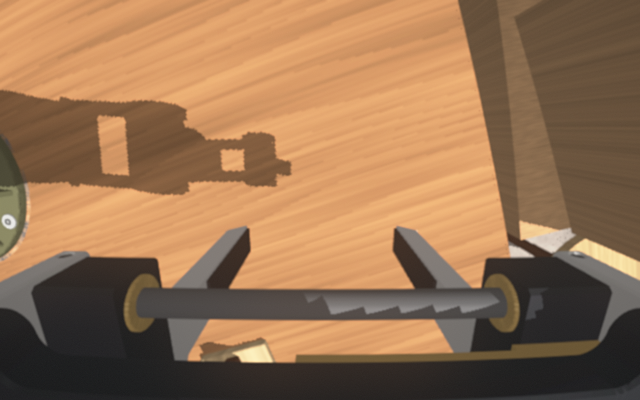

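The bowl's board is at about (400,205) in the top view, with its post at (402,234). The rack is at about (313,80) with its mouth towards the robot. The purple bowl at (388,117) stands between them. I'll enlarge these areas.

Run:
```python
import cv2
t=cv2.imread("pics/top0.png");s=cv2.imread("pics/scene0.png")
def crop(im,x,y,w,h,k,n):
    c=cv2.resize(im[y:y+h,x:x+w],None,fx=k,fy=k,interpolation=cv2.INTER_CUBIC);cv2.imwrite(f"pics/{n}.png",c)
crop(t,360,155,100,100,6,"ct_board");crop(t,250,25,130,110,6,"ct_rack")
crop(s,180,180,100,115,5,"cs_board");crop(s,320,220,170,150,4,"cs_rack")
```

```text
(no output)
```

View pics/ct_board.png

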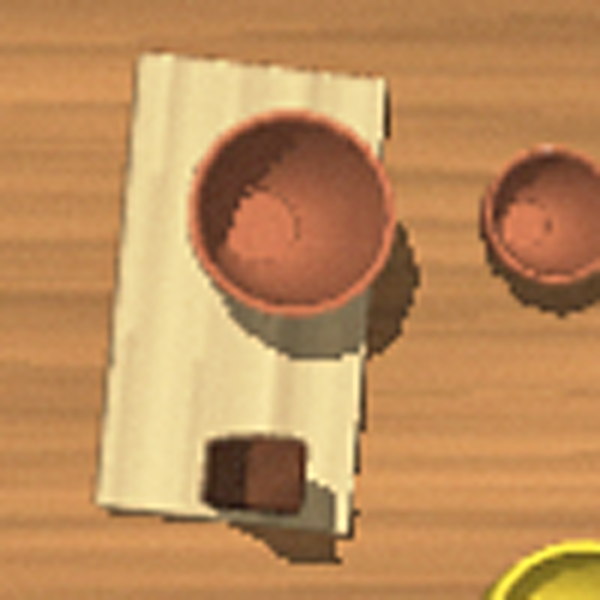

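View pics/ct_rack.png

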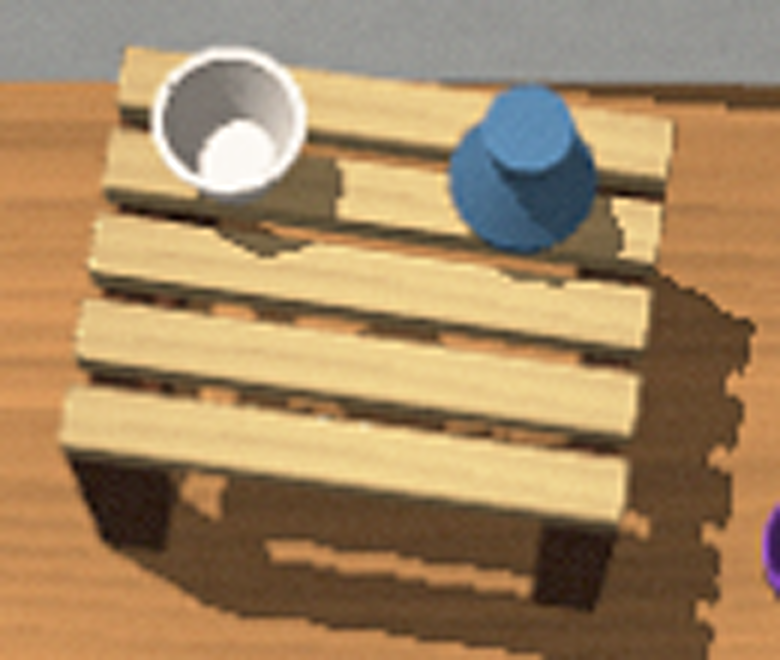

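View pics/cs_board.png

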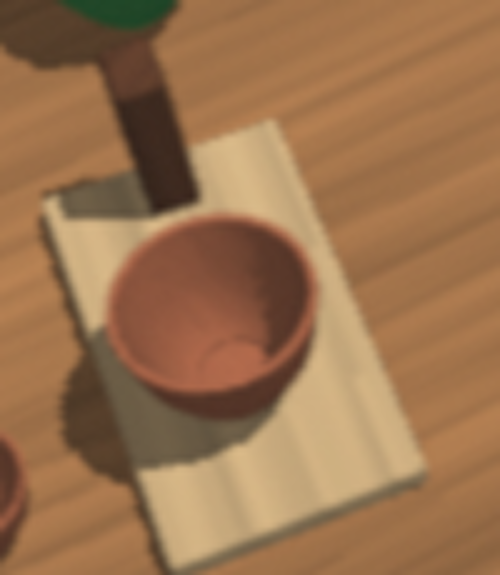

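View pics/cs_rack.png

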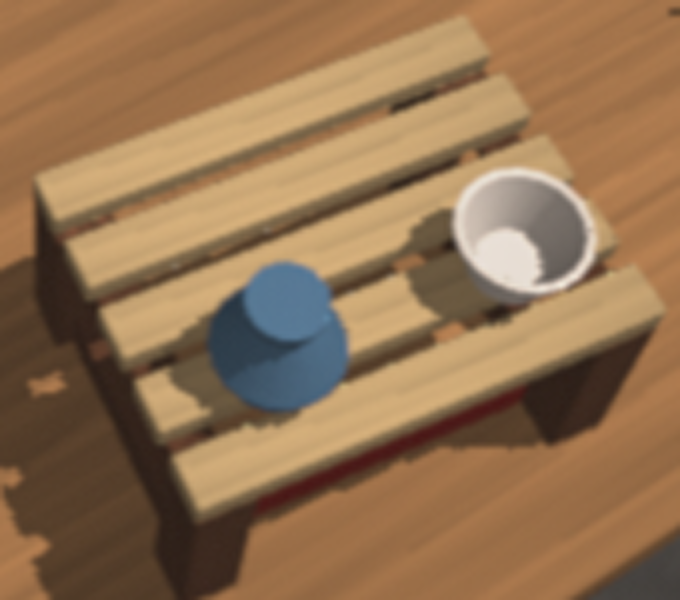

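```bash
cat > h.py <<'E'
import numpy as np,cv2
from scipy.optimize import least_squares
C={"scene":dict(f=479.8079,cx=320.901,cy=206.5856,k=-0.0123,E=[[0.5132,0.8581,-0.014,-0.2491],[-0.6832,0.4184,0.5984,0.3441],[0.5194,-0.2976,0.801,-1.3598]]),
"top":dict(f=366.4037,cx=321.8421,cy=198.7107,k=-0.0413,E=[[-0.0017,-0.9999,0.0117,-0.035],[0.9953,-0.0005,0.097,-0.4975],[-0.097,0.0118,0.9952,-0.9165]])}
def proj(n,P):
    c=C[n];E=np.array(c["E"]);p=np.atleast_2d(P)@E[:,:3].T+E[:,3]
    u=np.c_[p[:,0],-p[:,1]]/(-p[:,2:]);u=u*(1+c["k"]*(u**2).sum(1,keepdims=True))
    return u*c["f"]+[c["cx"],c["cy"]]
def un(px,off,k): return (np.array(px)+.5)/k-.5+np.array(off)
def fitxyz(obs):  # triangulate [(cam,px)]
    return least_squares(lambda x:np.concatenate([proj(n,x)[0]-p for n,p in obs]),[.5,0,.05])
def pose(obs,x0,fz=True): # obs: (cam, local pt, px)
    def r(x):
        c,s=np.cos(x[2]),np.sin(x[2]);R=np.array([[c,-s,0],[s,c,0],[0,0,1]])
        z=0 if fz else x[3]
        return np.concatenate([proj(n,R@np.array(l)+[x[0],x[1],z])[0]-p for n,l,p in obs])
    return least_squares(r,x0)
E
cat > m.py <<'E'
from h import *
np.set_printoptions(precision=4,suppress=True)
tb=lambda p:un(p,(360,155),6); tr=lambda p:un(p,(250,25),6); sb=lambda p:un(p,(180,180),5); sr=lambda p:un(p,(320,220),4)
Z=.015
B=[("top",(.1,.055,Z),tb((140,55))),("top",(.1,-.055,Z),tb((385,78))),("top",(-.1,.055,Z),tb((98,503))),("top",(-.1,-.055,Z),tb((348,525))),
("scene",(-.1,-.055,Z),sb((42,203))),("scene",(-.1,.055,Z),sb((275,122))),("scene",(.1,.055,Z),sb((425,472))),("scene",(.1,-.055,Z),sb((175,570)))]
for fz in(True,False):
  for sel in("both","top","scene"):
    o=[b for b in B if sel in("both",b[0])]
    r=pose(o,[.5,-.2,0] if fz else [.5,-.2,0,0],fz);print("board",sel,r.x,np.degrees(r.x[2]),np.abs(r.fun).max())
T=.125;w=.1125
K=[("top",(.17,w,T),tr((127,47))),("top",(.17,-w,T),tr((673,120))),("top",(0,w,T),tr((62,432))),("top",(0,-w,T),tr((625,508))),
("scene",(0,-w,T),sr((37,179))),("scene",(0,w,T),sr((465,15))),("scene",(.17,w,T),sr((662,306))),("scene",(.17,-w,T),sr((197,512)))]
for fz in(True,False):
  for sel in("both","top","scene"):
    o=[b for b in K if sel in("both",b[0])]
    r=pose(o,[.7,0,0] if fz else [.7,0,0,0],fz);print("rack",sel,r.x,np.degrees(r.x[2]),np.abs(r.fun).max(),r.fun.round(1))
E
python3 m.py
```

```text
board both [ 0.4898 -0.2405 -0.1103] -6.317736737013952 1.7396420580989798
board top [ 0.4882 -0.2395 -0.1062] -6.08576763425956 1.1036783148476275
board scene [ 0.4912 -0.2412 -0.1125] -6.443917555961332 1.0516531468776975
board both [ 0.4882 -0.2407 -0.1099 -0.0056] -6.29494052114579 1.1366509943653682
board top [ 0.4897 -0.2435 -0.106  -0.0181] -6.07310440585343 0.3645515892845026
board scene [ 0.4812 -0.2397 -0.1123 -0.0156] -6.4355203690092955 0.5535083322205026
rack both [ 0.7112  0.0011 -0.1378] -7.893109116260292 1.9610337045869528 [-0.3 -1.3  1.  -1.1 -0.5  1.4  0.2  1.5 -1.6 -0.9 -0.5 -0.8  2.   1.
  0.5  0.3]
rack top [ 0.7116  0.0013 -0.1369] -7.8432270652269205 1.4274477042292304 [-0.4 -1.4  0.8 -1.3 -0.5  1.3  0.1  1.3]
rack scene [ 0.711   0.001  -0.1382] -7.917401336830321 1.8245263823673668 [-1.7 -1.  -0.6 -0.9  1.8  1.   0.3  0.2]
rack both [ 0.7111  0.0015 -0.1379 -0.0017] -7.900196273554879 1.8353612652308584 [-0.3 -0.9  0.7 -0.7 -0.5  1.7 -0.1  1.8 -1.4 -0.6 -0.5 -0.4  1.8  1.3
  0.5  0.5]
rack top [ 0.7195  0.0015 -0.1368 -0.0172] -7.8390594512062375 0.7550444625200043 [ 0.4 -0.6 -0.2 -0.7  0.5  0.8 -0.7  0.5]
rack scene [ 0.7072  0.0058 -0.1389 -0.0118] -7.957121166730604 1.025112468646057 [-0.6 -0.5 -1.   0.2  0.5  1.   0.8 -0.6]
```

Run:
```python
from h import *
from scipy.spatial.transform import Rotation as Ro
from station import get_obs
np.set_printoptions(precision=4,suppress=True)
tb=lambda p:un(p,(360,155),6);sb=lambda p:un(p,(180,180),5)
r=fitxyz([("top",tb((276,475))),("scene",sb((133,72)))]);print("post top",r.x,r.fun)
r=fitxyz([("top",tb((292,212))),("scene",sb((213,302)))]);print("bowl rim c",r.x,r.fun)
for q in [(388,117),(391,286),(457,262),(180,190)]:
    r=least_squares(lambda x:proj("top",[x[0],x[1],.05])[0]-q,[.5,0]);print(q,r.x)
o=get_obs();print(Ro.from_euler('xyz',o['eef_rot']).as_matrix(),o['time_s'],o['qpos'])
```

```text
post top [ 0.4075 -0.2318  0.0962] [-0.2401 -0.0988 -0.2293 -0.0052]
bowl rim c [ 0.5144 -0.2468  0.0729] [-0.0893 -0.0374 -0.0789 -0.0002]
(388, 117) [ 0.7057 -0.2055]
(391, 286) [ 0.2795 -0.2047]
(457, 262) [ 0.3368 -0.3707]
(180, 190) [0.5171 0.3205]
[[-0.0003  0.321   0.9471]
 [-0.0008  0.9471 -0.321 ]
 [-1.     -0.0008 -0.    ]] 0.15 [ 1.1774  0.3003  1.5214 -0.      1.3207 -0.0666]
```

Request:
step_arm(
  motion=[
    [[0, 0, 0, -6.2, 0, 0], [0, 0, 0, -6.2, 0, 0], [0, -0.037, 0.032, 0, 0, 0], [0, -0.037, 0.032, 0, 0, 0], [0, -0.037, 0.032, 0, 0, 0], [0, -0.037, 0.032, 0, 0, 0], [0, -0.037, 0.032, 0, 0, 0], [0, -0.037, 0.032, 0, 0, 0], [0, -0.037, 0.032, 0, 0, 0], [0, -0.037, 0.032, 0, 0, 0]],
  ],
  fingers=0.094,
)

```text
time_s: 1.4
ee_pos: [0.399, 0.197, 0.2055]
eef_rot: [0.443, 1.571, 0.332]
force: [0.5, 0.1, -0.0]
grip_width: 0.0938
```

Request:
step_arm(
  motion=[
    [[0, -0.043, 0.006, 0, 0, 0], [0, -0.043, 0.006, 0, 0, 0], [0, -0.043, 0.006, 0, 0, 0], [0, -0.043, 0.006, 0, 0, 0], [0, -0.043, 0.006, 0, 0, 0], [0, -0.043, 0.006, 0, 0, 0], [0, -0.043, 0.006, 0, 0, 0], [0, -0.043, 0.006, 0, 0, 0], [0, -0.043, 0.006, 0, 0, 0], [0, -0.043, 0.006, 0, 0, 0], [0, 0, 0, 0, 0, 0]],
  ],
)

```text
time_s: 2.78
ee_pos: [0.4103, -0.2374, 0.2049]
eef_rot: [2.846, 1.57, 2.732]
force: [0.1, 0.9, 0.5]
grip_width: 0.0938
```

Run:
```python
from station import get_obs,camera
import cv2,numpy as np
from scipy.spatial.transform import Rotation as Ro
o=get_obs();print(o['time_s'],o['ee_pos'],o['qpos'].round(3) if hasattr(o['qpos'],'round') else o['qpos'],o['force']);print(Ro.from_euler('xyz',o['eef_rot']).as_matrix().round(4))
c=camera("wrist");cv2.imwrite("pics/w1.png",c["pixels"][:,:,::-1])
```

```text
2.775 [ 0.41026149 -0.23736341  0.20492578] [-0.602  0.131  1.728 -0.     1.284 -2.059] [0.06850302 0.85958877 0.45055531]
[[-8.000e-04  1.130e-01  9.936e-01]
 [ 4.000e-04  9.936e-01 -1.130e-01]
 [-1.000e+00  3.000e-04 -8.000e-04]]
```

View pics/w1.png

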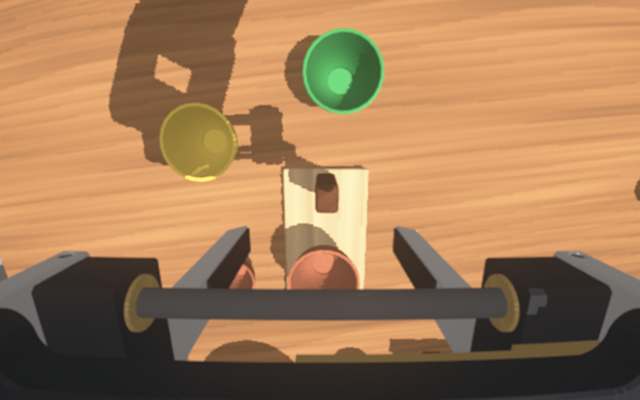

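The wrist view shows the post at about (327,193) between the fingers, with the board edges at columns 284 and 368 and running straight up the picture. I'll measure it more finely.

Run:
```python
import cv2
t=cv2.imread("pics/w1.png")
cv2.imwrite("pics/w1c.png",cv2.resize(t[150:300,265:390],None,fx=5,fy=5)[:599])
```

```text
(no output)
```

View pics/w1c.png

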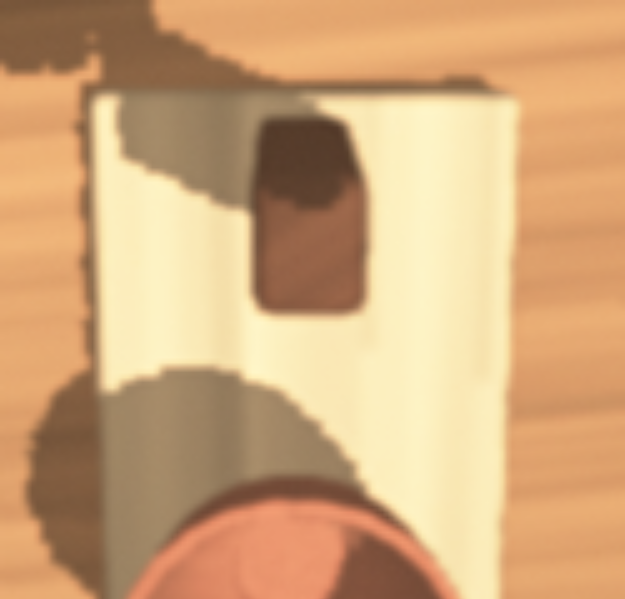

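```bash
cat >> h.py <<'E'
from scipy.spatial.transform import Rotation as Ro
Tc=np.array([[-0.0004,0.2385,-0.9711,-0.1794],[1.0,0.0013,-0.0001,-0.0002],[0.0012,-0.9711,-0.2385,-0.0674],[0,0,0,1]])
def wray(px,tcp,R):
    K=np.array([[290.6853,0,321.2024],[0,290.6853,202.5327],[0,0,1]])
    # model is slopes*(1+k r^2): cv2's k1
    u=cv2.undistortPoints(np.array([[px]],float),K,np.array([-0.0539,0,0,0,0.]))[0,0]
    d=R@Tc[:3,:3]@np.array([u[0],-u[1],-1.]);o=tcp+R@Tc[:3,3];return o,d
def onz(px,z,tcp,R):
    o,d=wray(px,tcp,R);return o+d*(z-o[2])/d[2]
E
python3 - <<'E'
from h import *
from station import get_obs
np.set_printoptions(precision=4,suppress=True)
o=get_obs();R=Ro.from_euler('xyz',o['eef_rot']).as_matrix();t=np.array(o['ee_pos'])
f=lambda p:un(p,(265,150),5)
for n,p,z in[("post far L",(252,315),.103),("post far R",(368,315),.103),("post near L",(255,182),.103),("post near R",(367,182),.103),("bd L",(90,93),.015),("bd R",(518,97),.015),("bd L2",(103,500),.015),("bd R2",(502,500),.015)]:
    w=onz(f(p),z,t,R);print(n,w,"tool yz",(R.T@(w-t))[1:])
E
```

```text
post far L [ 0.4216 -0.2437  0.103 ] tool yz [-0.0064  0.0121]
post far R [ 0.4242 -0.2205  0.103 ] tool yz [0.0169 0.0122]
post near L [ 0.3947 -0.2399  0.103 ] tool yz [-0.0057 -0.015 ]
post near R [ 0.3972 -0.218   0.103 ] tool yz [ 0.0164 -0.015 ]
bd L [ 0.383  -0.2824  0.015 ] tool yz [-0.0493 -0.0218]
bd R [ 0.3964 -0.1741  0.015 ] tool yz [ 0.0598 -0.0206]
bd L2 [ 0.4935 -0.295   0.015 ] tool yz [-0.0494  0.0894]
bd R2 [ 0.5059 -0.1867  0.015 ] tool yz [0.0596 0.0896]
```

Request:
step_arm(
  motion=[
    [[0, 0.005, -0.001, 0, 0, 0], [0.03, 0, 0, 0, 0, 0], [0.03, 0, 0, 0, 0, 0], [0.03, 0, 0, 0, 0, 0], [0.03, 0, 0, 0, 0, 0], [0.02, 0, 0, 0, 0, 0], [0.013, 0, 0, 0, 0, 0], [0, 0, 0, 0, 0, 0]],
  ],
)

```text
time_s: 3.82
ee_pos: [0.4101, -0.2297, 0.0522]
eef_rot: [2.632, 1.57, 2.523]
force: [0.3, 0.5, 0.6]
grip_width: 0.0941
```

Request:
step_arm(
  motion=[
    [[0, 0, 0, 0, 0, 0], [0, 0, 0, 0, 0, 0], [0, 0, 0, 0, 0, 0], [0, 0, 0, 0, 0, 0], [0, 0, 0, 0, 0, 0], [0, 0, 0, 0, 0, 0], [0, 0, 0, 0, 0, 0], [0, 0, 0, 0, 0, 0]],
  ],
  fingers=0.0,
  squeeze=20,
)

```text
time_s: 4.82
ee_pos: [0.4102, -0.2305, 0.0525]
eef_rot: [-0.882, 1.571, -0.993]
force: [0.4, -0.3, -0.6]
grip_width: 0.0243
```

Run:
```python
from station import get_obs,camera
import cv2,numpy as np
o=get_obs();print(o['time_s'],o['ee_pos'],o['force'],o['moment'],o['grip_width'])
for n in("wrist","top","scene"):cv2.imwrite(f"pics/{n}2.png",camera(n)["pixels"][:,:,::-1])
```

```text
4.825 [ 0.41019989 -0.23050682  0.05246412] [ 0.37284824 -0.29489374 -0.5710246 ] [-0.19652986  0.0775859  -0.24190485] 0.024262701918863757
```

View pics/wrist2.png

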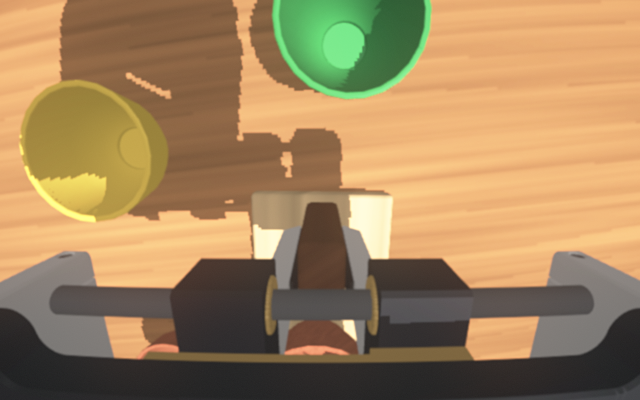

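View pics/top2.png

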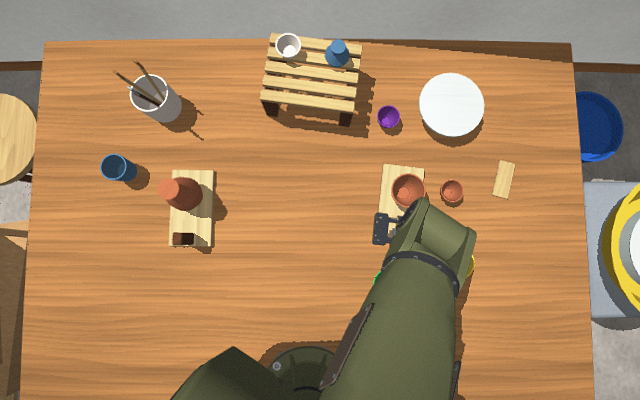

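The post is gripped: the opening is 24.3 mm and the force is near zero. I'll slide left in line with the bay, then stop and check.

Request:
step_arm(
  motion=[
    [[0, 0, 0, 0.7, 0, 0], [0, 0.006, 0, 0.7, 0, 0], [0, 0.012, 0.004, 0, 0, 0], [0, 0.018, 0.004, 0, 0, 0], [0, 0.022, 0.005, 0, 0, 0], [0, 0.022, 0.005, 0, 0, 0], [0, 0.022, 0.005, 0, 0, 0], [0, 0.022, 0.005, 0, 0, 0], [0, 0.022, 0.005, 0, 0, 0], [0, 0.022, 0.005, 0, 0, 0], [0, 0.022, 0.005, 0, 0, 0], [0, 0.022, 0.005, 0, 0, 0]],
  ],
)

```text
time_s: 6.48
ee_pos: [0.4863, -0.0255, 0.0525]
eef_rot: [-2.809, 1.571, -2.943]
force: [-1.4, -2.2, 0.5]
grip_width: 0.0235
```

Request:
step_arm(
  motion=[
    [[0, 0.022, 0.004, 0, 0, 0], [0, 0.018, 0.004, 0, 0, 0], [0, 0.012, 0, 0, 0, 0], [0, 0.006, 0, 0, 0, 0], [0, 0, 0, 0, 0, 0], [0, 0, 0, 0, 0, 0]],
  ],
)

```text
time_s: 7.22
ee_pos: [0.5018, 0.0296, 0.0524]
eef_rot: [1.759, 1.57, 1.624]
force: [-0.2, 2.2, 0.7]
grip_width: 0.0242
```

Run:
```python
from station import get_obs,camera
import cv2,numpy as np
from scipy.spatial.transform import Rotation as Ro
o=get_obs();R=Ro.from_euler('xyz',o['eef_rot']).as_matrix();print(o['time_s'],o['ee_pos'],np.degrees(np.arctan2(R[1,2],R[0,2])),o['force'],o['moment'],o['grip_width'])
for n in("wrist","top","scene"):
  im=camera(n)["pixels"][:,:,::-1];cv2.imwrite(f"pics/{n}3.png",im)
  if n=="top":cv2.imwrite("pics/top3c.png",cv2.resize(im[25:225,230:400],None,fx=3,fy=3,interpolation=2))
  if n=="scene":cv2.imwrite("pics/scene3c.png",cv2.resize(im[100:380,200:500],None,fx=2,fy=2,interpolation=2))
```

```text
7.225 [0.50183473 0.02961352 0.05244853] -7.716134817939348 [-0.23555364  2.17097343  0.67859116] [0.48229523 0.02238966 0.20108981] 0.024230615258599
```

View pics/top3c.png

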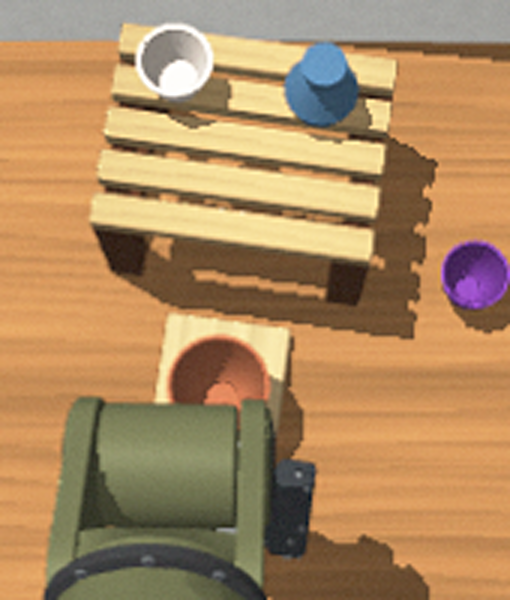

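View pics/scene3c.png

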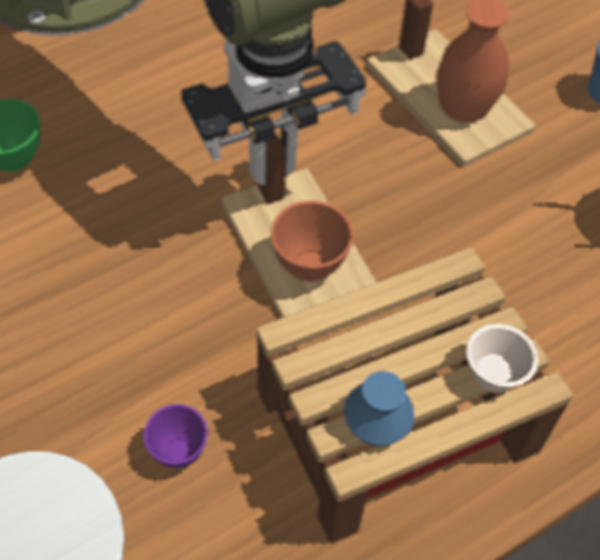

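Run:
```python
from h import *
np.set_printoptions(precision=4,suppress=True)
f=lambda p:un(p,(230,25),3)
a=np.radians(-7.9);c,s=np.cos(a),np.sin(a);T=np.array([.711,.001])
for n,p,z in[("bL",(168,314),.015),("bR",(291,330),.015),("legL inner foot",(142,275),0),("legR inner foot",(327,300),0),("legL outer",(112,270),0),("legR outer",(359,304),0)]:
    q=f(p);x=least_squares(lambda x:proj("top",[x[0],x[1],z])[0]-q,[.6,0]).x
    print(n,x,"rack",np.array([[c,s],[-s,c]])@(x-T))
```

```text
bL [0.6827 0.0597] rack [-0.0361  0.0542]
bR [ 0.6684 -0.0487] rack [-0.0354 -0.0551]
legL inner foot [0.7231 0.0847] rack [0.0005 0.0846]
legR inner foot [ 0.7002 -0.0815] rack [ 0.0007 -0.0832]
legL outer [0.7278 0.1118] rack [0.0014 0.112 ]
legR outer [ 0.6966 -0.1103] rack [ 0.0011 -0.1122]
```

The board is centred on the bay within about 1 mm and parallel to it. Its far edge is about 31–36 mm before the mouth. I'll push in by most of the remaining distance, then creep to the bar.

Request:
step_arm(
  motion=[
    [[0, 0, 0.006, 0.2, 0, 0], [0, 0, 0.012, 0, 0, 0], [0, 0, 0.016, 0, 0, 0], [0, 0, 0.019, 0, 0, 0], [0, 0, 0.019, 0, 0, 0], [0, 0, 0.019, 0, 0, 0], [0, 0, 0.019, 0, 0, 0], [0, 0, 0.016, 0, 0, 0], [0, 0, 0.012, 0, 0, 0], [0, 0, 0.006, 0, 0, 0], [0, 0, 0, 0, 0, 0], [0, 0, 0, 0, 0, 0]],
  ],
)

```text
time_s: 8.88
ee_pos: [0.6448, 0.0095, 0.0525]
eef_rot: [-0.17, 1.57, -0.309]
force: [1.2, -0.9, 4.8]
grip_width: 0.0239
```

Request:
step_arm(
  motion=[
    [[0, 0, 0.002, 0, 0, 0], [0, 0, 0.002, 0, 0, 0], [0, 0, 0.002, 0, 0, 0], [0, 0, 0, 0, 0, 0]],
  ],
)

```text
time_s: 9.38
ee_pos: [0.6507, 0.009, 0.0525]
eef_rot: [0.199, 1.571, 0.061]
force: [-1.8, 0.1, 3.7]
grip_width: 0.0237
```

Run:
```python
from station import get_obs,camera
import cv2,numpy as np
from scipy.spatial.transform import Rotation as Ro
o=get_obs();R=Ro.from_euler('xyz',o['eef_rot']).as_matrix();print(o['time_s'],o['ee_pos'],np.degrees(np.arctan2(R[1,2],R[0,2])),o['force'],o['moment'],o['grip_width'])
for n in("top","scene"):
  im=camera(n)["pixels"][:,:,::-1];cv2.imwrite(f"pics/{n}4.png",im)
  if n=="top":cv2.imwrite("pics/top4c.png",cv2.resize(im[25:145,240:380],None,fx=5,fy=5,interpolation=2))
  if n=="scene":cv2.imwrite("pics/scene4c.png",cv2.resize(im[190:380,290:490],None,fx=3,fy=3,interpolation=2))
```

```text
9.375 [0.65068132 0.00901395 0.05249314] -7.918090795102109 [-1.80932816  0.1157954   3.70062483] [0.04262167 0.37426576 0.03175732] 0.023730978975450002
```

View pics/top4c.png

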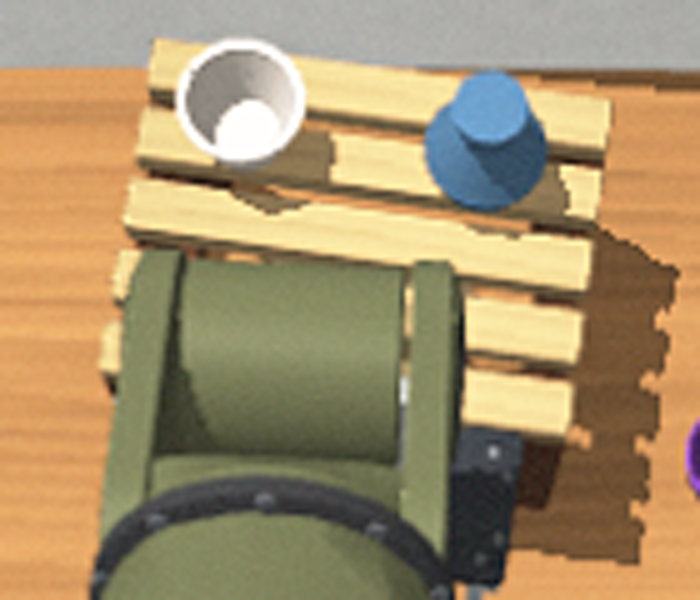

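View pics/scene4c.png

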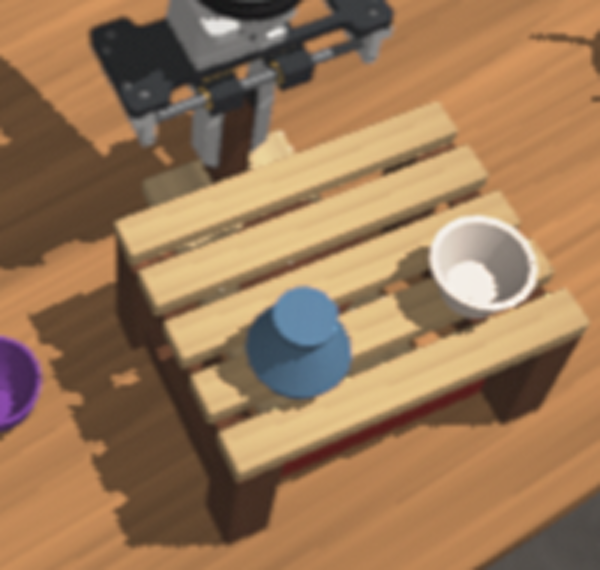

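No contact yet. I'll creep to the bar.

Request:
step_arm(
  motion=[
    [[0, 0, 0.001, 0, 0, 0], [0, 0, 0.001, 0, 0, 0], [0, 0, 0.001, 0, 0, 0], [0, 0, 0.001, 0, 0, 0], [0, 0, 0, 0, 0, 0]],
  ],
)

```text
time_s: 10.1
ee_pos: [0.6544, 0.0084, 0.0525]
eef_rot: [-2.96, 1.571, -3.099]
force: [-5.4, 0.5, 4.8]
grip_width: 0.0239
```

Request:
step_arm(
  motion=[
    [[0, 0, 0.001, 0, 0, 0], [0, 0, 0.001, 0, 0, 0], [0, 0, 0, 0, 0, 0]],
  ],
)

```text
time_s: 10.48
ee_pos: [0.6564, 0.0081, 0.0525]
eef_rot: [-2.578, 1.571, -2.717]
force: [-4.7, 0.2, 4.1]
grip_width: 0.024
```

Request:
step_arm(
  motion=[
    [[0, 0, 0.001, 0, 0, 0], [0, 0, 0, 0, 0, 0]],
  ],
)

```text
time_s: 10.72
ee_pos: [0.6574, 0.008, 0.0525]
eef_rot: [-2.914, 1.571, -3.052]
force: [-4.3, 0.9, 4.7]
grip_width: 0.0241
```

Request:
step_arm(
  motion=[
    [[0, 0, 0.001, 0, 0, 0], [0, 0, 0, 0, 0, 0]],
  ],
)

```text
time_s: 10.98
ee_pos: [0.6577, 0.008, 0.0525]
eef_rot: [-3.109, 1.569, 3.036]
force: [-11.0, 0.9, 7.3]
grip_width: 0.0241
```

Request:
step_arm(
  motion=[
    [[0, 0, 0.001, 0, 0, 0], [0, 0, 0, 0, 0, 0]],
  ],
)

```text
time_s: 11.22
ee_pos: [0.6582, 0.0081, 0.0524]
eef_rot: [-3.134, 1.567, 3.011]
force: [-14.8, 3.2, 10.3]
grip_width: 0.0238
```

Run:
```python
from station import get_obs,camera
import cv2,numpy as np
o=get_obs();print(o['time_s'],o['ee_pos'],o['force'],o['moment'])
for n in("wrist","scene"):
  im=camera(n)["pixels"][:,:,::-1];cv2.imwrite(f"pics/{n}5.png",im)
  if n=="scene":cv2.imwrite("pics/scene5c.png",cv2.resize(im[190:380,290:490],None,fx=3,fy=3,interpolation=2))
```

```text
11.225 [0.65818477 0.00805201 0.05236855] [-14.79790836   3.20900107  10.27029306] [ 0.43508861  2.39673373 -0.04262219]
```

View pics/scene5c.png

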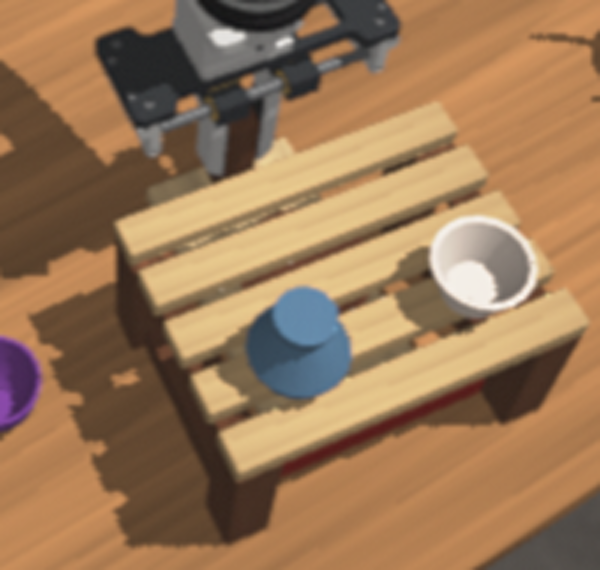

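View pics/wrist5.png

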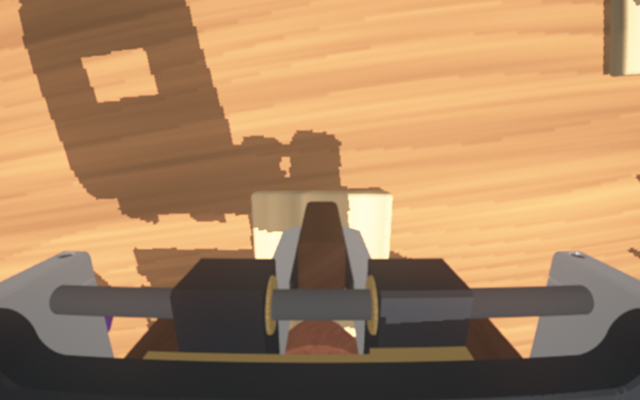

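The TCP stalled while the force rose to 15 N, so the board is at the bar. I'll relieve the push and release.

Request:
step_arm(
  motion=[
    [[0, 0, -0.001, 0, 0, 0], [0, 0, -0.0005, 0, 0, 0], [0, 0, 0, 0, 0, 0]],
  ],
)

```text
time_s: 11.7
ee_pos: [0.6581, 0.008, 0.0523]
eef_rot: [0.369, 1.57, 0.231]
force: [1.9, 1.9, 0.7]
grip_width: 0.0241
```

Request:
step_arm(
  motion=[
    [[0, 0, 0, 0, 0, 0], [0, 0, 0, 0, 0, 0], [0, 0, 0, 0, 0, 0], [0, 0, 0, 0, 0, 0], [0, 0, 0, 0, 0, 0], [0, 0, 0, 0, 0, 0], [0, 0, 0, 0, 0, 0], [0, 0, 0, 0, 0, 0]],
  ],
  fingers=0.094,
)

```text
time_s: 12.7
ee_pos: [0.6579, 0.0079, 0.0524]
eef_rot: [-3.04, 1.571, 3.105]
force: [-0.2, -0.9, 0.2]
grip_width: 0.0937
```

Run:
```python
from station import get_obs,camera
import cv2
o=get_obs();print(o['time_s'],o['ee_pos'],o['force'],o['grip_width'])
im=camera("wrist")["pixels"][:,:,::-1];cv2.imwrite("pics/w6.png",im)
```

```text
12.7 [0.65790787 0.00789318 0.05242418] [-0.20764793 -0.93656402  0.22149791] 0.0937095289973808
```

View pics/w6.png

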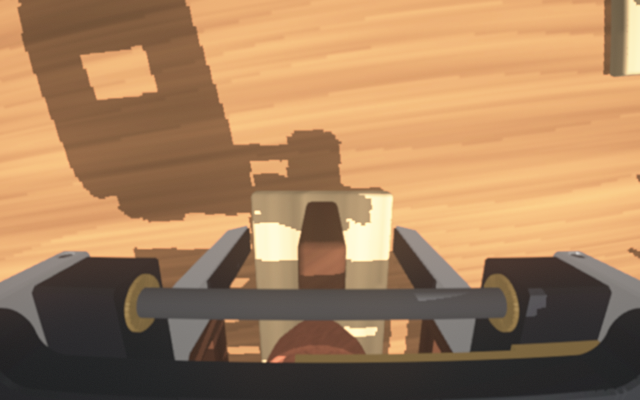

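The post stands free midway between the open fingers, at about column 323. I'll go straight up, then back.

Request:
step_arm(
  motion=[
    [[-0.015, 0, 0, 0, 0, 0], [-0.03, 0, 0, 0, 0, 0], [-0.03, 0, 0, 0, 0, 0], [-0.03, 0, 0, 0, 0, 0], [-0.03, 0, 0, 0, 0, 0], [-0.015, 0, -0.02, 0, 0, 0], [0, 0, -0.04, 0, 0, 0], [0, 0, -0.04, 0, 0, 0], [0, 0, -0.04, 0, 0, 0], [0, 0, -0.04, 0, 0, 0], [0, 0, -0.04, 0, 0, 0], [0, 0, 0, 0, 0, 0]],
  ],
)

```text
time_s: 14.25
ee_pos: [0.4388, 0.0385, 0.2039]
eef_rot: [0.154, 1.569, 0.017]
force: [-0.3, -0.0, 0.0]
grip_width: 0.0939
```

Run:
```python
from station import get_obs,camera
import cv2,numpy as np
o=get_obs();print(o['time_s'],o['ee_pos'],o['eef_rot'],o['force'])
for n in("top","scene","wrist"):
  im=camera(n)["pixels"][:,:,::-1];cv2.imwrite(f"pics/{n}7.png",im)
  if n=="top":cv2.imwrite("pics/top7c.png",cv2.resize(im[25:145,240:380],None,fx=5,fy=5,interpolation=2))
  if n=="scene":cv2.imwrite("pics/scene7c.png",cv2.resize(im[190:380,290:490],None,fx=3,fy=3,interpolation=2))
```

```text
14.25 [0.43879573 0.0385364  0.20394929] [0.15428448 1.56860465 0.01652206] [-0.26419471 -0.01200666  0.02813435]
```

View pics/top7c.png

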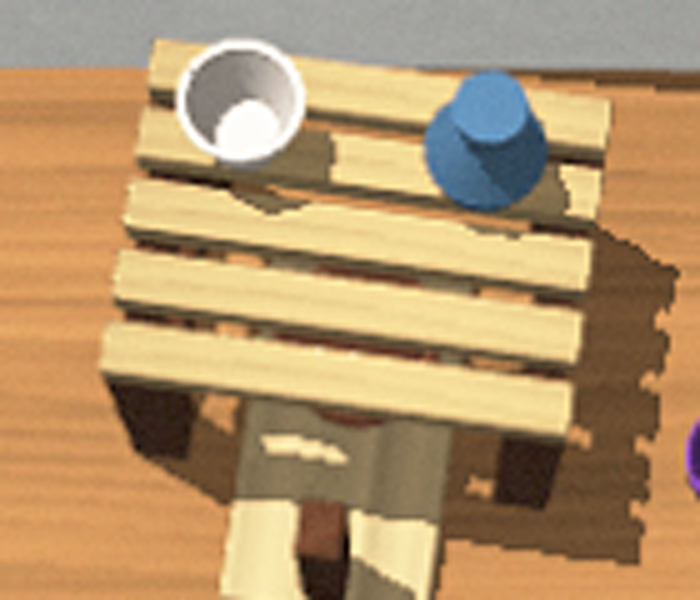

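View pics/scene7c.png

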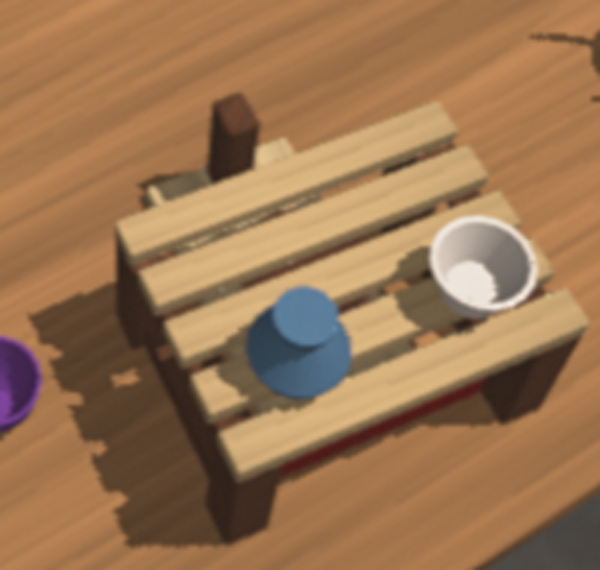

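View pics/top7.png

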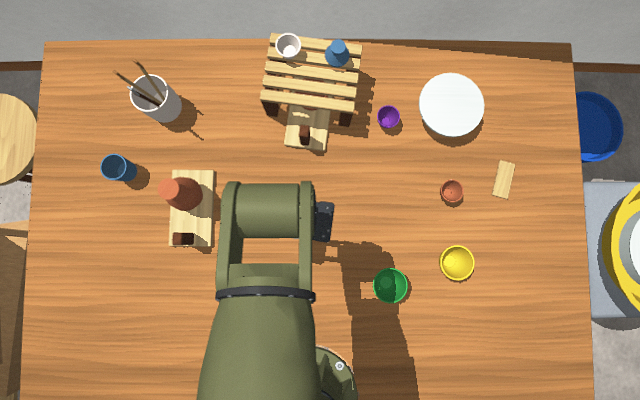

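View pics/wrist7.png

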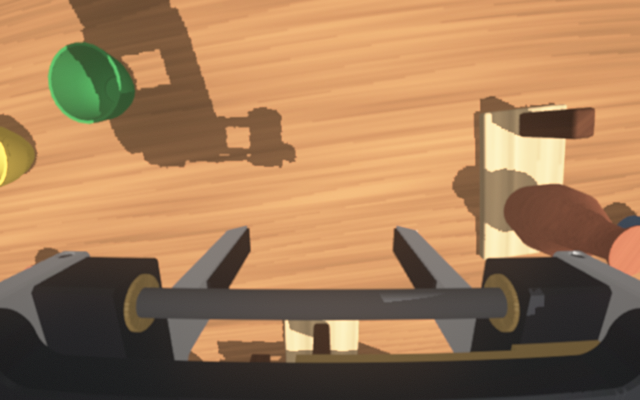

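Run:
```python
import cv2
im=cv2.imread("pics/top7.png");cv2.imwrite("pics/top7d.png",cv2.resize(im[85:160,270:350],None,fx=7,fy=7,interpolation=2))
```

```text
(no output)
```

View pics/top7d.png

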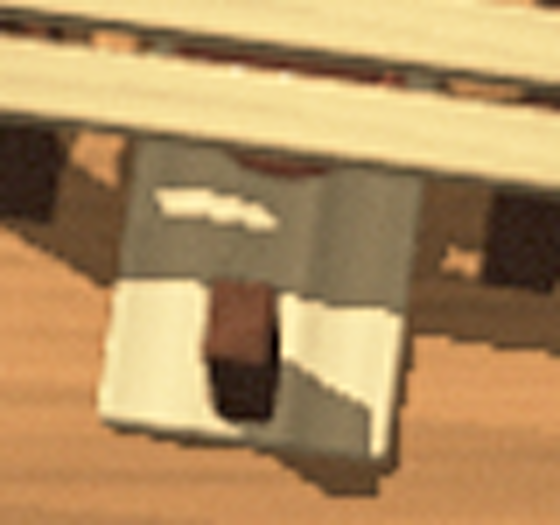

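Run:
```python
from h import *
np.set_printoptions(precision=4,suppress=True)
f=lambda p:un(p,(270,85),7)
a=np.radians(-7.9);c,s=np.cos(a),np.sin(a);T=np.array([.711,.001])
for n,p,z in[("rearL",(100,420),.015),("rearR",(386,460),.015),("edgeL",(137,140),.015),("edgeR",(422,180),.015),("bowl rim near",(280,176),.077)]:
    q=f(p);x=least_squares(lambda x:proj("top",[x[0],x[1],z])[0]-q,[.6,0]).x
    print(n,x,"rack",np.array([[c,s],[-s,c]])@(x-T))
```

```text
rearL [0.6416 0.0641] rack [-0.0774  0.0529]
rearR [ 0.6263 -0.0434] rack [-0.0778 -0.0557]
edgeL [0.7506 0.0511] rack [0.0323 0.055 ]
edgeR [ 0.735  -0.0574] rack [ 0.0318 -0.0546]
bowl rim near [ 0.7148 -0.0048] rack [ 0.0046 -0.0052]
```

Run:
```python
import cv2,numpy as np
a=[cv2.resize(cv2.imread(f"pics/{n}.png")[300:365,260:390],None,fx=5,fy=4,interpolation=2) for n in("wrist2","wrist5")]
cv2.imwrite("pics/cmp.png",np.vstack(a))
```

```text
(no output)
```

View pics/cmp.png

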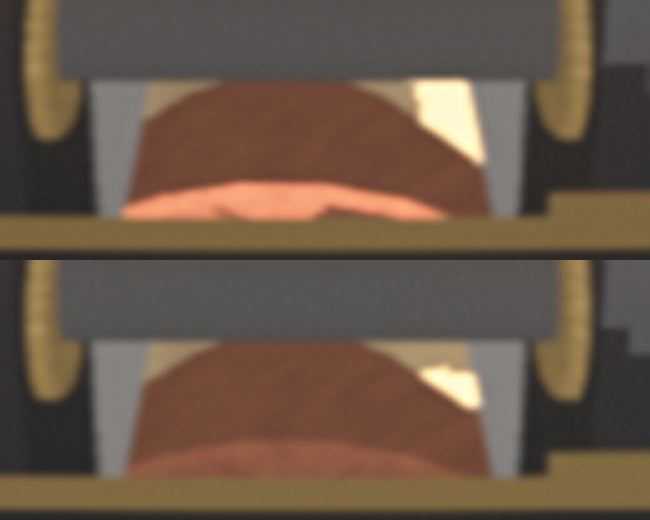

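The bowl is in the same place on the board in the wrist picture before the slide (top) and after it (bottom), and the board stayed put on release. Handing in.

```bash
python3 -c "
from station import ticket,get_obs
print(get_obs()['time_s']);print(ticket.hand_in())"
```

```text
14.4
the job is handed in; nothing more can be done
None
```

The board with the squat bowl is under the rack shelf, up against the red stop bar, and I handed the job in at 14.4 s. I pinched the board by its post, slid it left into line with the bay, turned it about 1.4° and pushed it in. I then let go and moved the arm clear.

- **At the bar:** the arm stalled while the force rose from about 5 N to 15 N. From the gripper's position the post is about 53 mm before the mouth (target 55 mm).
- **Small disagreement:** the last top view puts the board's rear edge about 77.5 mm before the mouth, against the nominal 75 mm. That camera read about 5 mm short against the gripper's position before the push too, so I put this down to calibration.
- **Straightness:** the board is parallel to the bay within about 0.5° and centred within 1–2 mm.
- **Bowl:** wrist pictures before the slide and at the bar show it in the same place on the board. Its near rim measured about 7 mm nearer the mouth than nominal in the top view. The shelf partly hides the rim there, so I trusted the wrist pictures.
- **Other board and objects:** the vase board and everything else look unmoved in the last top view.
- **Board never lifted:** I held the tool height constant throughout the slide and saw no sign of lifting. The tool pressed down lightly on the board, at most about 10 N, while pushing at the bar.

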